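# Load the slide rack and hold the amber shield at its mark

## Robot

A 7-joint arm with a two-finger parallel gripper is mounted at the origin on a cart in front of the work surface, level with it; the furniture and walls round the work are solid. World frame = base frame: x ahead of the robot, y to its left, z up, the work surface at z = 0. Lengths are in mm, angles in rad, forces in N, time in s.
With the tool pointing down it reaches from about 400 to 850 mm from the base axis. Payload 10.4 kg.
Tool frame: the origin (TCP) lies midway between the tips of the shut fingers; the grasp point (between the pads) lies 19 mm behind it (robot.tcp_to_grasp is the distance from the TCP to the grasp point, in mm); z points along the fingers, y is the line along which they close (so a half turn about z gives the same grasp; the last joint's range is limited). The gripper opens to 87 mm and grips with 3 to 60 N. Pads are 19 mm wide; open, the fingers measure 117 mm over their backs; the gripper's body (75 mm by 190 mm) begins 51 mm behind the grasp point.
Start: joints at [-1.226, 0.332, -0.065, 1.46, 0.022, 1.35, -0.088], TCP at [224.716, 583.228, 222.576] pointing down, gripper open.
Joint ranges: [-2.6, 2.6], [-0.5, 2.12], [-1.47, 1.34], [0.16, 2.42], [-1.27, 4.41], [0.06, 2.06], [-2.6, 2.6]. Speed limits (rad/s): [2.22, 2.22, 2.79, 2.79, 3.14, 3.14, 3.14].

## Interface

Orientations are given as a unit quaternion [w, x, y, z].
In Python, from cell import robot, optics, order gives the robot as it stands.
- The arm moves only by the shell command python3 -m crank 'ROWS' [OPENING] [FORCE]. ROWS is JSON, a list that holds one entry, the list of rows, each a list of 4 numbers: the shift along the tool's x, y, z in cm, then the turn about the tool's z in rad. A call has 1 to 20 rows; each row shifts and turns the commanded pose from where the row before left it, along the tool's axes as they then stand; what a row does not reach is not made up. A row lasts 1/12 s, in which the tool goes at most 41.7 mm and 7.16 degrees, less where a joint would pass 70% of its speed; a pose out of reach is approached as far as the arm can. A call with a gripper value outside its range is refused whole. OPENING is the finger opening in cm, from 0 to 8.7, set as the call begins (- or left out, the last holds). The fingers move at their own pace and stop on an object; FORCE is the grip in N (left out, the last holds). Time passes only in rows, so rows that do not move let the fingers close. It gives the time, the measured TCP pose, the force, the opening and the grip force at its end, in the units of the state.
- robot.read_state(): the state, without advancing time (a new reading comes with each control period).
- optics.capture(name): name is "scene" or "top" or "wrist"; returns the picture (384x512x3 uint8, red, green, blue); there is no depth.
- optics.calibration(name): a dict with "fx", "fy", "cx", "cy" (pixels), "world_to_cam" (4x4, takes a point from world to camera coordinates); the wrist camera has in their place "mount" (4x4, takes a point from camera to tool coordinates, whose origin is the TCP and whose axes are the flange's). Camera axes: x right, y down, z forward; pixel columns grow to the right and rows downward; lengths in mm; the calibration is good to about 2 mm. A picture is of the moment at which its call begins: read the wrist's pose just before it. calibration takes no time and is no camera call.
- order.finish_job(): hands the job in; it is judged then, once.
The state is a dict: "time_s": time; "q": joint angles; "joint_velocities": joint speeds; "tau": joint torques, N m; "eef_pos": TCP position; "tcp_rot": TCP orientation; "force": force on the tool from outside, world axes, zero at the start; "wrist_torque": the same for the moment, N m; "finger_gap": finger opening in mm; "finger_force": force on a finger pad.
Only numpy, scipy, OpenCV 4.12 (cv2) and the standard library are available. Lean on these libraries where they do the work, as an engineer would, in place of code of your own. Each camera call takes 0.05 s, during which the arm holds its last target. There are 200 camera calls.

## Task

Set the rack of glass slides down inside the steel-rimmed pocket of the viewing stand and let go of it; only then swing the amber shield forward from its parked position, without letting it fall shut, until its handle bar is level with the tip of the red arm beside it. Finish while still holding the shield there: it will not stay up on its own, so do not let go. Do not drop the rack, and leave the red arm and the other things on the bench where they are.

Things in the scene. Friction and masses are not known exactly. Their poses are not given: they have to be found in the camera images.
- slide_rack: rack of six upright glass slides on a steel base, 88 mm (its x) by 58 mm (its y), slides up to 33 mm high, with a wire bail over it; 0.16 kg, loose on the bench. Origin at the centre of its underside, z up. Turning it end for end (half a turn) makes no difference
- rack_handle (a point): middle of the black grip of the rack's bail: a straight flat-sided bar 72 mm long along the rack's x axis, 10 mm thick (y) and 18 mm tall, its middle 85 mm above the rack's underside; axes as the rack's. The space below the grip is open down to the slides' tops (43 mm)
- stand: grey viewing stand, fixed to the bench. Origin on the bench under the hinge axis, in the middle plane; z up, -x is its front, +y its left. Base plate 12 mm thick, x -165 to +40 mm, y -100 to +155 mm; two cheeks 140 mm high, 8 mm thick, at the hinge, y +-94 mm
- pad (a point): centre of the white pad, on its top face, 14 mm above the bench: the pocket's floor. Axes as the stand's. The pocket is 106 mm (x) by 76 mm (y) inside, its steel rim 6 mm high above the floor and 6 mm wide; the rack fits with its long side along the stand's x, with 9 mm play on every side
- hinge (a point): point on the hinge axis in the stand's middle plane, 100 mm behind the pad centre (stand's +x), 125 mm above the bench; the axis runs along the stand's y; axes as the stand's
- shield_handle (a point): middle of the shield's handle: a fixed black round bar, 10 mm thick, 150 mm free length, white cap on its left end, parallel to the hinge axis, 140 mm from it, in the plane of the shield. Between bar and amber panel (150 mm wide, 4 mm thick, 7 mm edge strip) 31 mm are open for a finger. The bar may turn between the fingers. x axis: from bar to hinge; y: along the bar
- shield (a joint): angle of the amber shield (0.35 kg, hinge free, no detents), rad: 0 = level, reaching forward over the pad (17 mm clear of a seated rack); 1.57 = upright; 1.75 = parked, leaning back on its stop, as at the start. Handle = hinge + 140 mm x (-cos along the stand's x, +sin along z). Below 1.57 it falls forward unless held; holding takes 1 to 2 N at the bar
- mark (a joint): angle of the red arm, rad, on the same axle and measured in the same way as the shield's; 0.45 to 0.95, different each time; held by friction
- mark_tip (a point): centre of the round red tip, 18 mm across, of the red arm: 140 mm from the hinge axis, 140 mm to the left (stand's +y) of the middle plane. The point's x axis points to the hinge axis
- cream_box: cream hinged slide box, closed, 91x100x33 mm; origin at the centre of its underside. Bystander
- beaker: small clear 50 ml beaker, 45 mm wide, 57 mm tall; origin at the centre of its underside. Bystander
- dropper_bottle: brown dropper bottle, 33 mm wide, 88 mm tall; origin at the centre of its underside. Bystander
- clear_dish: clear covered dish, 60 mm wide, 16 mm tall; origin at the centre of its underside. Bystander
Things that resemble listed ones, but are neither listed nor needed, are in the scene too. There is more than one size of the slide_rack; the one meant has the size given above.

How it is judged:
By the outcome, as a careful person would: the job done as asked, in the order asked, and still so for the second after the job is handed in, while the arm keeps its last pose, push and grip.
It also fails if it takes over 69 s, if anything falls off the work surface, if the arm or the gripper's body presses on something with over 40 N, if the wrist force passes 120 N, or if a joint passes its speed limit or range.

## Working session

There is one attempt and no reset: what is moved stays moved. The work goes in short steps, Python scripts to look and compute and a shell command to move; the robot and the scene stay as the last step left them, time stands still between calls to the robot, and variables do not carry over. Pictures are saved under pics/ and viewed, at most 11 in all, crops included, and the job is handed in when it is done.

```bash
mkdir -p pics; ls; python3 - <<'E'
from cell import robot,optics
import cv2
s=robot.read_state();print({k:s[k] for k in('time_s','eef_pos','tcp_rot','finger_gap')})
for n in("scene","top"):
    im=optics.capture(n);cv2.imwrite(f'pics/{n}0.png',cv2.resize(im[:,:,::-1],(800,600),interpolation=cv2.INTER_CUBIC))
    c=optics.calibration(n);print(n,c['fx'],c['fy'],c['cx'],c['cy'],c['world_to_cam'])
print(optics.calibration('wrist'))
E
```

```text
pics
{'time_s': 0.0, 'eef_pos': array([224.58770647, 582.83856382, 221.77378636]), 'tcp_rot': array([-9.74830716e-05,  1.82852457e-01,  9.83140115e-01, -6.95941850e-04]), 'finger_gap': 86.82591106684022}
scene 403.34084341822194 403.34084341822194 247.88196647506246 194.09388110019998 [[ 8.92079674e-01 -4.51593720e-01  1.60302105e-02 -5.03777426e+02]
 [-3.06183930e-01 -6.30165315e-01 -7.13542625e-01  2.40553871e+02]
 [ 3.32333051e-01  6.31628679e-01 -7.00428408e-01  1.20082863e+03]
 [ 0.00000000e+00  0.00000000e+00  0.00000000e+00  1.00000000e+00]]
top 488.0507540116976 488.0507540116976 254.92074425433313 193.64314839217934 [[-1.13621646e-02 -9.99858796e-01 -1.23809903e-02 -4.56232989e+00]
 [-9.85497551e-01  1.32937314e-02 -1.69168125e-01  5.56324538e+02]
 [ 1.69308827e-01  1.02793195e-02 -9.85509440e-01  1.54424719e+03]
 [ 0.00000000e+00  0.00000000e+00  0.00000000e+00  1.00000000e+00]]
{'fx': 272.3571744507605, 'fy': 272.3571744507605, 'cx': 252.85366376787846, 'cy': 191.9042546354452, 'mount': array([[ 9.77968434e-04, -9.55229500e-01, -2.95864236e-01,
         8.07549915e+01],
       [ 9.99999518e-01,  9.09501467e-04,  3.69038625e-04,
         5.73039348e-01],
       [-8.34276240e-05, -2.95864454e-01,  9.55229929e-01,
        -1.62702429e+02],
       [ 0.00000000e+00,  0.00000000e+00,  0.00000000e+00,
         1.00000000e+00]])}
```

View pics/top0.png

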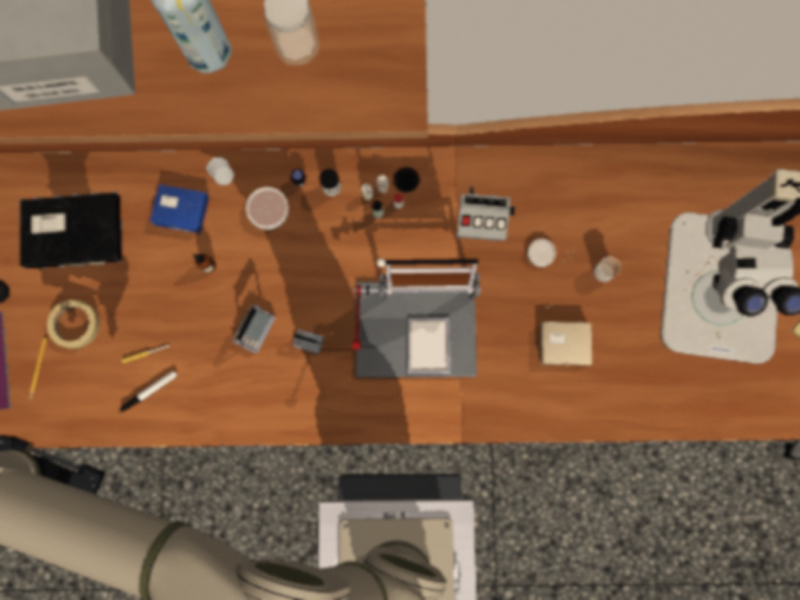

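View pics/scene0.png

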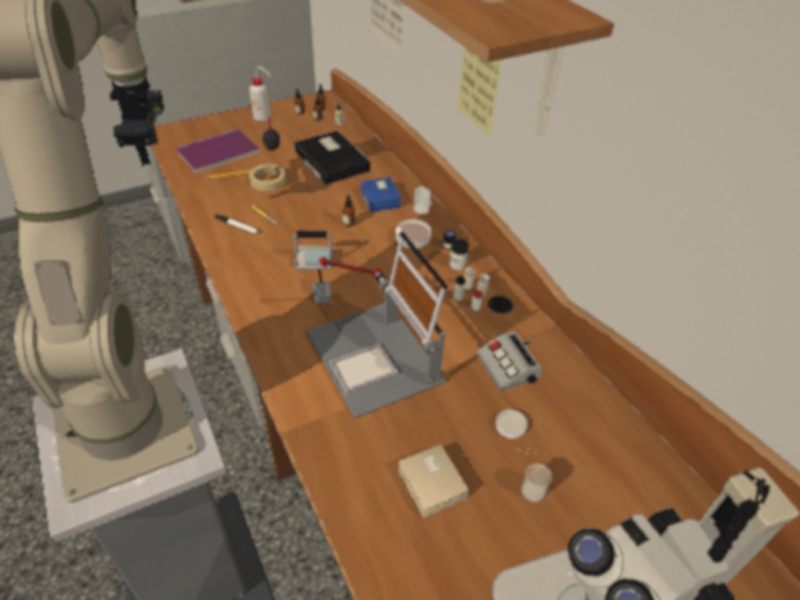

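Top view (800-scale): the large rack is at about (254,328) with a small decoy at (308,341). The stand spans x 357–477 and y 280–377, the pad is at (429,343), and the red tip is at (356,346). I'll enlarge this area.

```bash
python3 - <<'E'
from cell import robot,optics
import cv2
a=optics.capture('top')[155:255,145:311,::-1];b=optics.capture('scene')[135:270,170:310,::-1]
cv2.imwrite('pics/t1.png',cv2.resize(a,None,fx=4.8,fy=4.8,interpolation=cv2.INTER_CUBIC))
cv2.imwrite('pics/s1.png',cv2.resize(b,None,fx=4.4,fy=4.4,interpolation=cv2.INTER_CUBIC))
E
```

```text
(no output)
```

View pics/t1.png

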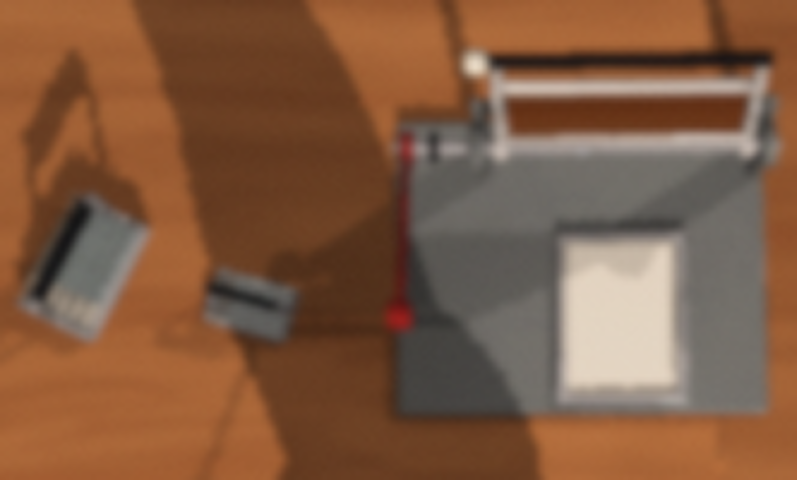

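View pics/s1.png

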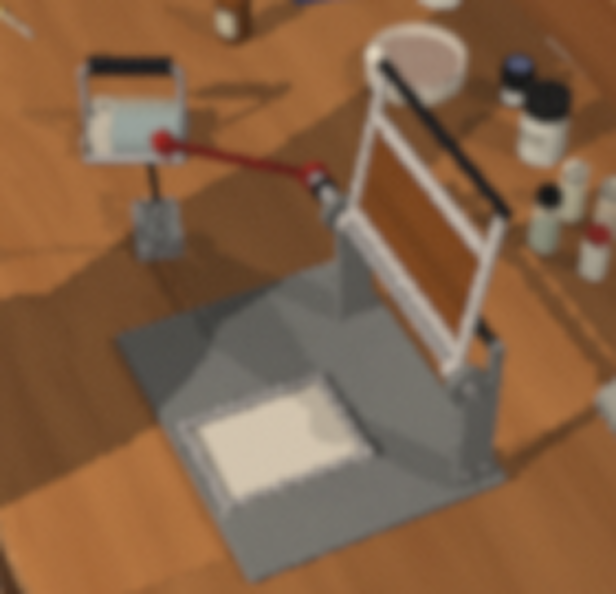

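The crops show the rack's grip running from (78,205) to (42,295) in t1 and from (88,67) to (172,67) in s1. The red tip is at (400,317) in t1 and (162,141) in s1, and the rim, plate and bar corners are clear. Next I'll fit the poses to these points.

```bash
cat > h.py <<'E'
import numpy as np
from cell import robot,optics
from scipy.optimize import least_squares
from scipy.spatial.transform import Rotation as R
CAL={n:optics.calibration(n) for n in('top','scene')}
def proj(n,p):
    c=CAL[n];T=np.array(c['world_to_cam']);q=T[:3,:3]@p+T[:3,3]
    return np.array([c['fx']*q[0]/q[2]+c['cx'],c['fy']*q[1]/q[2]+c['cy']])
def px(n,u):
    u=np.array(u,float); return u/4.8+[145,155] if n=='top' else u/4.4+[170,135]
def place(s,l):
    c,d=np.cos(s[2]),np.sin(s[2]);return np.array([s[0]+c*l[0]-d*l[1],s[1]+d*l[0]+c*l[1],l[2]])
def hp(a,y):return [-140*np.cos(a),y,125+140*np.sin(a)]
E
python3 - <<'E'
from h import *
S=[('top',(398,412),(-165,155,12)),('top',(767,412),(-165,-100,12)),
('top',(556,226),(-41,44,20)),('top',(690,226),(-41,-44,20)),('top',(690,403),(-159,-44,20)),('top',(556,405),(-159,44,20)),
('scene',(118,340),(-165,155,12)),('scene',(255,578),(-165,-100,12)),('scene',(503,478),(40,-100,12)),
('scene',(180,425),(-159,44,20)),('scene',(230,512),(-159,-44,20)),('scene',(378,452),(-41,-44,20)),('scene',(322,376),(-41,44,20))]
M=[('top',(400,317)),('scene',(162,141))]
def f(s):
    r=[proj(n,place(s,l))-px(n,u) for n,u,l in S]
    r+=[proj(n,place(s,hp(s[3],140)))-px(n,u) for n,u in M]
    return np.concatenate(r)
o=least_squares(f,[550,0,0,.6],loss='soft_l1');s=o.x
print('stand',s,np.round(o.fun.reshape(-1,2),1).tolist())
print('pad',place(s,(-100,0,14)),'hinge',place(s,(0,0,125)),'parked',place(s,hp(1.75,0)),'tip',place(s,hp(s[3],140)))
for n,u in(('top',(487,60)),('scene',(383,62))):print('cap', (proj(n,place(s,hp(1.75,75)))-px(n,u)))
K=[('top',(78,205),(36,0,90)),('top',(42,295),(-36,0,90)),('scene',(88,66),(36,0,85)),('scene',(172,66),(-36,0,85)),
('top',(150,233),(44,-29,4)),('top',(90,342),(-44,-29,4)),('scene',(185,162),(-44,-29,2)),('scene',(82,158),(-44,29,2))]
K=K[:6]
for y0 in(1,.5,2):
    o=least_squares(lambda s:np.concatenate([proj(n,place(s,l))-px(n,u) for n,u,l in K]),[500,270,y0],loss='soft_l1')
    print('rack',o.x,o.cost,np.round(o.fun.reshape(-1,2),1).tolist())
st=robot.read_state();print(R.from_quat(st['tcp_rot'],scalar_first=True).as_matrix().round(3))
E
```

```text
stand [ 5.70726690e+02 -7.62662095e+01 -2.70359734e-03  5.58827093e-01] [[0.0, 0.1], [0.9, -0.7], [0.5, 0.7], [-0.8, 0.5], [-0.0, -0.7], [0.9, -0.8], [-0.8, -1.3], [-0.8, 0.2], [1.5, -0.5], [-0.7, -0.3], [-0.9, -0.5], [-0.7, 0.2], [-0.2, -1.0], [0.5, -0.8], [0.5, 1.1]]
pad [470.72705589 -75.99585007  14.        ] hinge [570.72669042 -76.26620948 125.        ] parked [595.68104701 -76.33367617 262.75803256] tip [452.40276897  64.0542032  199.22689133]
cap [ 3.79646807 -0.39899591]
cap [1.67208196 2.29426104]
rack [ 5.09304690e+02  2.98403792e+02 -4.64682124e-01] 39.07819323922276 [[1.1, -0.5], [-2.0, 1.0], [18.4, 0.0], [-20.1, -0.2], [-0.0, -0.6], [0.2, 0.3]]
rack [ 5.09304740e+02  2.98403771e+02 -4.64685649e-01] 39.0781932387534 [[1.1, -0.5], [-2.0, 1.0], [18.4, 0.0], [-20.1, -0.2], [-0.0, -0.6], [0.2, 0.3]]
rack [ 5.09304726e+02  2.98403777e+02 -4.64684651e-01] 39.07819323834319 [[1.1, -0.5], [-2.0, 1.0], [18.4, 0.0], [-20.1, -0.2], [-0.0, -0.6], [0.2, 0.3]]
[[-0.933  0.36  -0.   ]
 [ 0.36   0.933 -0.001]
 [-0.    -0.001 -1.   ]]
```

```bash
cat >> h.py <<'E'
def to(target,yaw_y,rows=1):
    "print tool-axis shift (cm) and turn so TCP is at target, tool y at world angle yaw_y (mod pi); shift first, in present axes"
    s=robot.read_state();m=R.from_quat(s['tcp_rot'],scalar_first=True).as_matrix()
    d=m.T@(np.array(target)-s['eef_pos'])/10
    t=-(yaw_y-np.arctan2(m[1,1],m[0,1]));t=(t+np.pi/2)%np.pi-np.pi/2
    print('t',s['time_s'],'pos',s['eef_pos'].round(1),'F',s['force'].round(2),'gap',round(s['finger_gap'],1),'gf',s['finger_force'])
    print('shift cm',d.round(2),'turn',round(t,3),'min rows',np.linalg.norm(d)/4.17, '/row',(d/rows).round(3))
E
python3 - <<'E'
from h import *
K=[('top',(78,205),(36,0,90)),('top',(42,295),(-36,0,90)),('scene',(88,66),(-36,0,85)),('scene',(172,66),(36,0,85)),
('top',(150,233),(44,-29,4)),('top',(90,342),(-44,-29,4))]
o=least_squares(lambda s:np.concatenate([proj(n,place(s,l))-px(n,u) for n,u,l in K]),[500,270,-.46],loss='soft_l1')
print('rack',o.x,o.cost,np.round(o.fun.reshape(-1,2),1).tolist())
to((o.x[0],o.x[1],160),o.x[2]+np.pi/2,14)
E
```

```text
rack [ 5.10339192e+02  2.97901267e+02 -4.69737751e-01] 2.981176321824818 [[1.3, -0.8], [-1.9, 0.6], [-0.7, -0.2], [-0.4, 0.1], [0.2, -0.8], [0.3, -0.0]]
t 0.2 pos [224.6 583.  222.1] F [0.64 0.3  0.26] gap 86.9 gf 0.0
shift cm [-36.91 -16.32   6.22] turn 0.102 min rows 9.792536702689087 /row [-2.636 -1.166  0.444]
```

```bash
python3 -m crank '[[[-1.5,-0.6,0.2,0],[-2.7,-1.2,0.4,0],[-2.7,-1.2,0.4,0],[-2.7,-1.2,0.45,0],[-2.7,-1.2,0.45,0],[-2.7,-1.2,0.45,0],[-2.7,-1.2,0.45,0],[-2.7,-1.2,0.45,0],[-2.7,-1.2,0.45,0],[-2.7,-1.2,0.45,0],[-2.7,-1.2,0.45,0],[-2.7,-1.2,0.45,0],[-2.6,-1.2,0.45,0],[-1.9,-1,0.45,0],[-1.2,-0.5,0.3,0],[0,0,0,0.102],[0,0,0,0],[0,0,0,0]]]' 6
python3 - <<'E'
from h import *
import cv2
to((510.3,297.9,160),-.47+np.pi/2)
cv2.imwrite('pics/w1.png',cv2.resize(optics.capture('wrist')[:,:,::-1],(800,600)))
E
```

```text
time_s: 1.7
eef_pos: [509.2, 297.5, 160.0]
tcp_rot: [-0.0, 0.231, 0.973, 0.0]
force: [-0.8, -0.2, -0.2]
finger_gap: 60.1
finger_force: 0.0
t 1.7 pos [509.2 297.5 160. ] F [-0.75 -0.2  -0.23] gap 60.1 gf 0.0
shift cm [-0.08  0.09 -0.  ] turn 0.004 min rows 0.02926704635760609 /row [-0.084  0.089 -0.004]
```

View pics/w1.png

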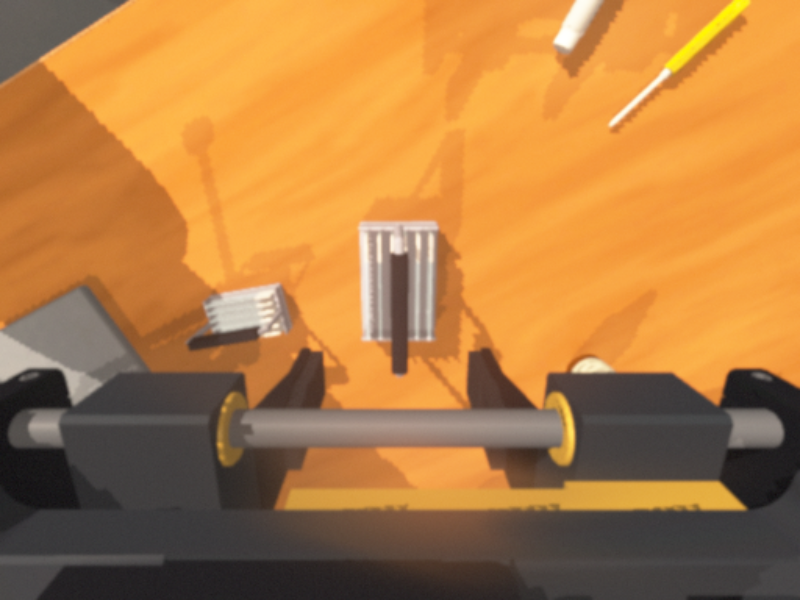

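Wrist view: the grip runs from (399,254) to (400,374), midway between the fingers and parallel to them. Next I'll check the offset along its length.

```bash
python3 - <<'E'
from h import *
c=optics.calibration('wrist');M=np.array(c['mount'])
s=robot.read_state();m=R.from_quat(s['tcp_rot'],scalar_first=True).as_matrix()
for u,z in(((399,254),90),((400,374),94),((360,225),5),((438,225),5)):
    x,y=np.array(u)*.64
    d=m@M[:3,:3]@[(x-c['cx'])/c['fx'],(y-c['cy'])/c['fy'],1];o=s['eef_pos']+m@M[:3,3]
    p=o+d*(z-o[2])/d[2]; print(p.round(1),(m.T@(p-s['eef_pos'])).round(1))
E
```

```text
[478.8 316.2  90. ] [35.3  2.9 70.1]
[543.1 284.8  94. ] [-36.2   3.7  66.1]
[461.5 293.3   5. ] [ 40.5 -25.3 155.1]
[487.4 345.    5. ] [ 40.5  32.5 155.1]
```

```bash
python3 -m crank '[[[0,0.3,1,0],[0,0,1.5,0],[0,0,1.5,0],[0,0,1.5,0],[0,0,1.5,0],[0,0,1.2,0],[0,0,0.8,0],[0,0,0.4,0],[0,0,0,0],[0,0,0,0]]]' 6
python3 -m crank '[[[0,0,0,0],[0,0,0,0],[0,0,0,0],[0,0,0,0],[0,0,0,0],[0,0,0,0],[0,0,0,0],[0,0,0,0],[0,0,0,0],[0,0,0,0]]]' 0 25
```

```text
time_s: 2.58
eef_pos: [511.3, 299.5, 66.4]
tcp_rot: [0.0, 0.233, 0.973, 0.0]
force: [-0.6, -1.2, 0.6]
finger_gap: 59.8
finger_force: 0.0
time_s: 3.42
eef_pos: [511.0, 299.2, 66.0]
tcp_rot: [-0.0, 0.233, 0.973, -0.0]
force: [0.7, -0.4, -0.4]
finger_gap: 9.9
finger_force: 25.0
```

```bash
python3 -m crank '[[[0,0,-0.4,0],[0,0,-0.8,0],[0,0,-1.2,0],[0,0,-1.6,0],[0,0,-2,0],[0,0,-2,0],[0,0,-2,0],[0,0,-2,0],[0,0,-2,0],[0,0,-2,0],[0,0,-2,0],[0,0,-2,-0.05],[0,0,-2,-0.08],[0,0,-1.5,-0.08],[0,0,-1,-0.08],[0,0,-0.5,-0.08],[0,0,-0.4,-0.06],[0,0,0,-0.04],[0,0,0,0],[0,0,0,0]]]'
python3 - <<'E'
from h import *
to((470.7,-76,320),np.pi/2,20)
E
```

```text
time_s: 5.08
eef_pos: [511.0, 299.1, 320.9]
tcp_rot: [0.0, 0.001, 1.0, 0.0]
force: [-0.3, -0.4, -2.0]
finger_gap: 9.2
finger_force: 25.0
t 5.0833 pos [511.  299.1 320.9] F [-0.29 -0.39 -2.03] gap 9.2 gf 24.994972497224808
shift cm [  3.98 -37.51   0.07] turn -0.001 min rows 9.045824961628378 /row [ 0.199 -1.876  0.003]
```

```bash
python3 -m crank '[[[0,-0.4,0,0],[0,-0.9,0,0],[0.2,-1.5,0,0],[0.2,-2.2,0,0],[0.3,-2.5,0,0],[0.3,-2.5,0,0],[0.3,-2.5,0,0],[0.3,-2.5,0,0],[0.3,-2.5,0,0],[0.3,-2.5,0,0],[0.3,-2.5,0,0],[0.3,-2.5,0,0],[0.3,-2.5,0,0],[0.3,-2.5,0,0],[0.3,-2.4,0,0],[0.2,-2.1,0,0],[0.2,-1.6,0,0],[0.2,-1,0,0],[0,-0.4,0,0],[0,0,0,0]]]'
python3 - <<'E'
from h import *
import cv2
to((470.7,-76,320),np.pi/2,20)
cv2.imwrite('pics/w2.png',cv2.resize(optics.capture('wrist')[:,:,::-1],(800,600)))
E
```

```text
time_s: 6.75
eef_pos: [467.7, -76.7, 320.1]
tcp_rot: [0.0, 0.001, 1.0, 0.0]
force: [0.1, 0.3, -2.1]
finger_gap: 9.7
finger_force: 25.0
t 6.75 pos [467.7 -76.7 320.1] F [ 0.06  0.31 -2.07] gap 9.7 gf 24.995370665565133
shift cm [-0.3   0.07  0.01] turn -0.002 min rows 0.07368872163113013 /row [-0.015  0.004  0.001]
```

View pics/w2.png

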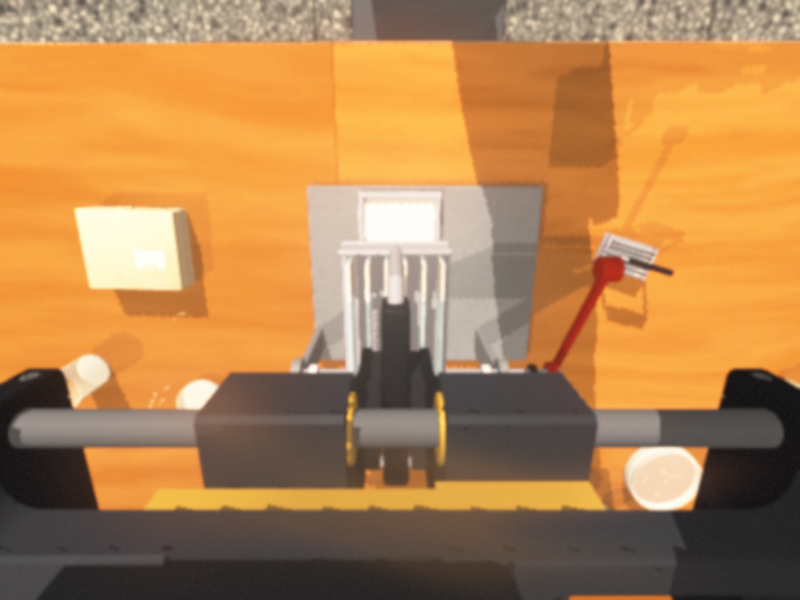

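Wrist view: the rim's front outer edge runs from (357,191) to (442,191) and the plate's front corners are (308,186) and (545,186). The rack's end edge runs from (341,246) to (451,246), and the red tip is at (609,268).

```bash
python3 - <<'E'
from h import *
c=optics.calibration('wrist');M=np.array(c['mount'])
s=robot.read_state();m=R.from_quat(s['tcp_rot'],scalar_first=True).as_matrix()
B=s['eef_pos'][2]-66
for n,u,z in(('rimL',(357,191),20),('rimR',(442,191),20),('plL',(308,186),12),('plR',(545,186),12),('rackL',(341,246),B+3),('rackR',(451,246),B+3),('tip',(609,268),199),('tip',(609,268),192),('tip',(609,268),206)):
    x,y=np.array(u)*.64
    d=m@M[:3,:3]@[(x-c['cx'])/c['fx'],(y-c['cy'])/c['fy'],1];o=s['eef_pos']+m@M[:3,3]
    p=o+d*(z-o[2])/d[2]; print(n,p.round(1),(m.T@(p-s['eef_pos'])).round(1))
E
```

```text
rimL [ 410.6 -115.2   20. ] [ 57.4 -39.8 300. ]
rimR [410.5 -25.6  20. ] [ 57.5  49.8 300. ]
plL [ 405.8 -168.1   12. ] [ 62.2 -92.8 307.9]
plR [405.6  85.3  12. ] [ 62.4 160.7 308.1]
rackL [ 427.2 -104.1  257. ] [ 40.8 -28.6  63. ]
rackR [427.1 -45.4 257. ] [40.8 30.1 63. ]
tip [452.4  70.8 199. ] [ 15.6 146.3 121.1]
tip [454.   74.4 192. ] [ 14.  149.9 128.1]
tip [450.8  67.2 206. ] [ 17.2 142.7 114.1]
```

```bash
python3 -m crank '[[[0,0.1,0.4,0],[0,0.1,0.8,0],[0,0.1,1.2,0],[0,0,1.6,0],[0,0,1.8,0],[0,0,1.8,0],[0,0,1.8,0],[0,0,1.8,0],[0,0,1.8,0],[0,0,1.8,0],[0,0,1.6,0],[0,0,1.4,0],[0,0,1.2,0],[0,0,1,0],[0,0,0.6,0],[0,0,0.3,0],[0,0,0,0],[0,0,0,0]]]'
python3 - <<'E'
from h import *
import cv2
to((467.7,-73,111),np.pi/2,20)
im=optics.capture('wrist')[:,:,::-1]
cv2.imwrite('pics/w3.png',cv2.resize(im[60:300,160:360],None,fx=2.5,fy=2.5,interpolation=cv2.INTER_CUBIC))
E
```

```text
time_s: 8.3
eef_pos: [468.4, -72.7, 111.3]
tcp_rot: [0.0, -0.0, 1.0, 0.0]
force: [-0.5, 0.3, -1.6]
finger_gap: 9.4
finger_force: 25.0
t 8.3 pos [468.4 -72.7 111.3] F [-0.48  0.29 -1.61] gap 9.4 gf 24.995170533657074
shift cm [ 0.07 -0.03  0.03] turn 0.0 min rows 0.019220563768182077 /row [ 0.003 -0.002  0.002]
```

View pics/w3.png

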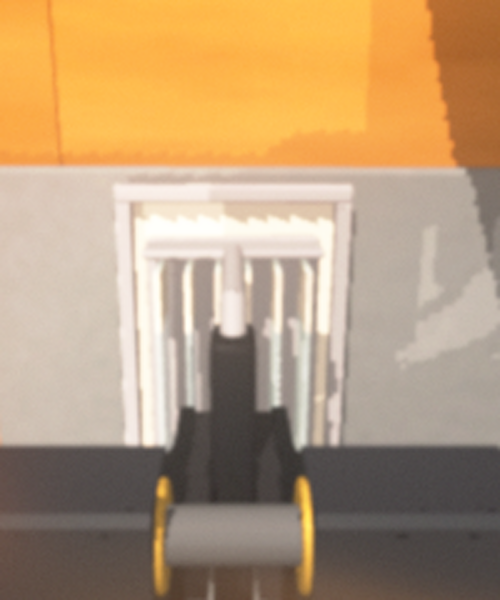

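Rim outer front edge from (115,185) to (353,185), rack base end from (145,240) to (323,240) in the crop.

```bash
python3 - <<'E'
from h import *
c=optics.calibration('wrist');M=np.array(c['mount'])
s=robot.read_state();m=R.from_quat(s['tcp_rot'],scalar_first=True).as_matrix()
B=s['eef_pos'][2]-66
for n,u,z in(('rimL',(115,185),20),('rimR',(353,185),20),('rackL',(145,240),B+6),('rackR',(323,240),B+6)):
    x,y=np.array(u)/2.5+[160,60]
    d=m@M[:3,:3]@[(x-c['cx'])/c['fx'],(y-c['cy'])/c['fy'],1];o=s['eef_pos']+m@M[:3,3]
    p=o+d*(z-o[2])/d[2]; print(n,p.round(1),(m.T@(p-s['eef_pos'])).round(1))
E
```

```text
rimL [ 411.2 -115.4   20. ] [ 57.4 -42.7  91.5]
rimR [411.1 -28.1  20. ] [57.5 44.6 91.5]
rackL [ 426.1 -101.1   51.5] [ 42.5 -28.4  60. ]
rackR [426.  -42.6  51.5] [42.6 30.2 60. ]
```

```bash
python3 -m crank '[[[0,0,0.4,0],[0,0,0.5,0],[0,0,0.5,0],[0,0,0.5,0],[0,0,0.4,0],[0,0,0.3,0],[0,0,0.2,0],[0,0,0.1,0],[0,0,0.1,0],[0,0,0,0],[0,0,0,0]]]'
```

```text
time_s: 9.27
eef_pos: [468.3, -72.8, 81.1]
tcp_rot: [0.0, -0.0, 1.0, 0.0]
force: [0.3, 0.7, -1.4]
finger_gap: 10.0
finger_force: 25.0
```

```bash
python3 -m crank '[[[0,0,0.05,0],[0,0,0.05,0],[0,0,0.05,0],[0,0,0,0],[0,0,0,0]]]'
```

```text
time_s: 9.68
eef_pos: [468.3, -72.7, 79.9]
tcp_rot: [0.0, -0.0, 1.0, 0.0]
force: [-2.5, 0.3, 6.1]
finger_gap: 9.7
finger_force: 25.0
```

```bash
python3 -m crank '[[[0,0,0,0],[0,0,0,0],[0,0,0,0],[0,0,0,0],[0,0,0,0],[0,0,0,0]]]' 4 25
python3 -m crank '[[[0,0,-0.4,0],[0,0,-0.8,0],[0,0,-1,0],[0,0,-1.5,0],[0,0,-2,0],[0,0,-2,0],[0,0,-2,0],[0,0,-2,0],[0,0,-2,0],[0,0,-2,0],[0,0,-2,0],[0,0,-2,0],[0,0,-2,0],[0,0,-1,0],[0,0,-0.5,0],[0,0,0,0]]]'
python3 - <<'E'
from h import *
import cv2
to((595.7,-72,280),np.pi/2,20)
a=optics.capture('top')[155:255,145:311,::-1];b=optics.capture('wrist')[:,:,::-1]
cv2.imwrite('pics/c4.png',np.vstack([cv2.resize(a,(500,300),interpolation=cv2.INTER_CUBIC),cv2.resize(b[60:240,110:410],(500,300))]))
E
```

```text
time_s: 10.18
eef_pos: [468.1, -72.7, 79.5]
tcp_rot: [-0.0, -0.0, 1.0, 0.0]
force: [0.0, -0.7, 0.4]
finger_gap: 37.4
finger_force: 0.0
time_s: 11.52
eef_pos: [468.4, -72.8, 312.4]
tcp_rot: [0.001, -0.0, 1.0, 0.0]
force: [-0.0, -0.2, -0.3]
finger_gap: 40.0
finger_force: 0.0
t 11.5167 pos [468.4 -72.8 312.4] F [-0.05 -0.24 -0.33] gap 40.0 gf 0.0
shift cm [-12.72   0.08   3.27] turn 0.0 min rows 3.150488692261377 /row [-0.636  0.004  0.163]
```

View pics/c4.png

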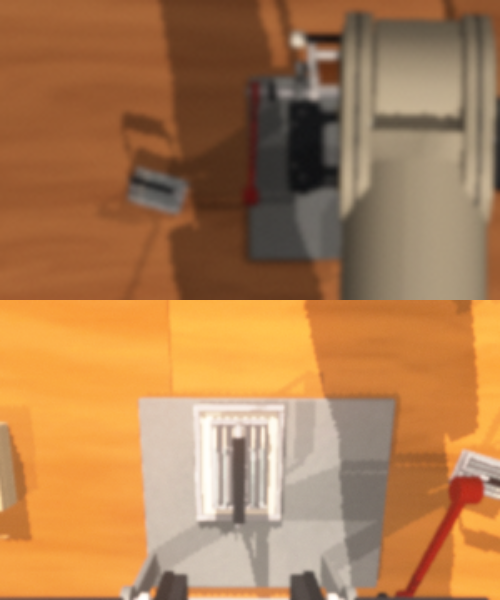

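The rack is seated in the rim and released. Next: check the wrist joint range and plan the turn so the fingers close along x on the bar.

```bash
python3 - <<'E'
from h import *
s=robot.read_state();print(s['q'].round(2), R.from_quat(s['tcp_rot'],scalar_first=True).as_matrix().round(3).tolist())
to((595.3,-72,312),np.pi/2,20)
E
```

```text
[-0.39 -0.07  0.43  1.72  0.03  1.48  1.61] [[-1.0, -0.0, -0.001], [-0.0, 1.0, 0.0], [0.001, 0.0, -1.0]]
t 11.6167 pos [467.8 -72.8 310.8] F [ 0.03 -0.43 -0.45] gap 39.9 gf 0.0
shift cm [-12.75   0.07  -0.13] turn 0.0 min rows 3.057226134962841 /row [-0.637  0.004 -0.007]
```

```bash
python3 -m crank '[[[0,0,0,0.05],[0,0,0,0.1],[0,0,0,0.1],[0,0,0,0.1],[0,0,0,0.1],[0,0,0,0.1],[0,0,0,0.1],[0,0,0,0.1],[0,0,0,0.1],[0,0,0,0.1],[0,0,0,0.1],[0,0,0,0.1],[0,0,0,0.1],[0,0,0,0.1],[0,0,0,0.1],[0,0,0,0.07],[0,0,0,0.051],[0,0,0,0],[0,0,0,0]]]'
python3 - <<'E'
from h import *
to((595.3,-72,312),0,20)
E
```

```text
time_s: 13.2
eef_pos: [467.8, -72.8, 310.6]
tcp_rot: [-0.001, 0.707, 0.708, -0.001]
force: [-0.1, 0.6, 0.4]
finger_gap: 39.7
finger_force: 0.0
t 13.2 pos [467.8 -72.8 310.6] F [-0.09  0.56  0.44] gap 39.7 gf 0.0
shift cm [ 0.06 12.75 -0.16] turn 0.002 min rows 3.0586689685321895 /row [ 0.003  0.638 -0.008]
```

```bash
python3 -m crank '[[[0,0.5,0,0],[0,1.2,0,0],[0,1.8,0,0],[0,2,0,0],[0,2,0,0],[0,2,0,0],[0,1.6,0,0],[0,1,0,0],[0,0.6,0,0],[0,0,0,0],[0,0,0,0]]]'
python3 - <<'E'
from h import *
import cv2
to((595.3,-72,244),0,20)
b=optics.capture('wrist')[:,:,::-1]
cv2.imwrite('pics/w5.png',cv2.resize(b,(800,600)))
E
```

```text
time_s: 14.12
eef_pos: [595.0, -72.9, 311.1]
tcp_rot: [-0.0, 0.707, 0.707, -0.0]
force: [0.2, -0.9, 0.2]
finger_gap: 39.6
finger_force: 0.0
t 14.1167 pos [595.  -72.9 311.1] F [ 0.18 -0.89  0.2 ] gap 39.6 gf 0.0
shift cm [0.09 0.04 6.71] turn 0.0 min rows 1.6103780418424192 /row [0.004 0.002 0.336]
```

View pics/w5.png

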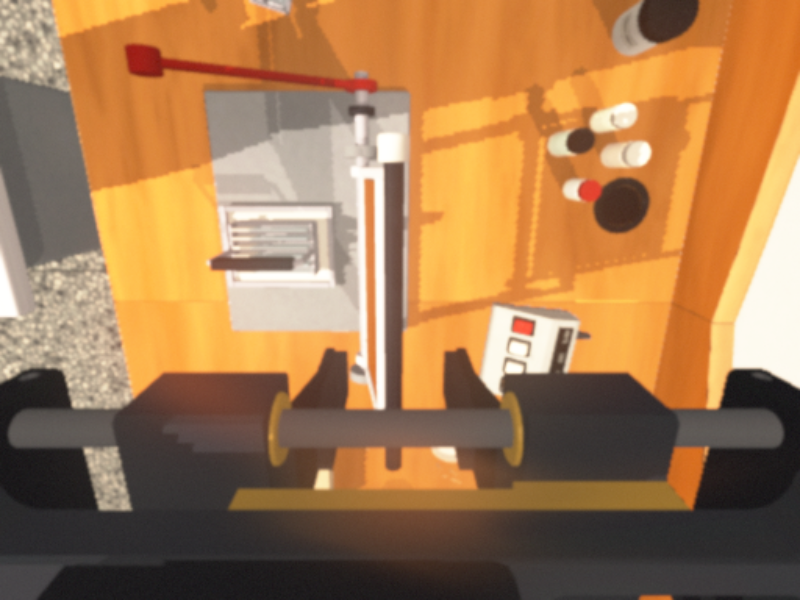

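The bar (u≈393) is centred between the fingers, with free space on either side. The red tip is at (145,60). Next: descend and grip.

```bash
python3 -m crank '[[[0.1,0,0.6,0],[0,0,1,0],[0,0,1.2,0],[0,0,1.2,0],[0,0,1.1,0],[0,0,0.8,0],[0,0,0.5,0],[0,0,0.3,0],[0,0,0,0],[0,0,0,0]]]'
python3 -m crank '[[[0,0,0,0],[0,0,0,0],[0,0,0,0],[0,0,0,0],[0,0,0,0],[0,0,0,0],[0,0,0,0],[0,0,0,0]]]' 0 15
python3 - <<'E'
from h import *
c=optics.calibration('wrist');M=np.array(c['mount'])
m=np.array([[0,1,0],[1,0,0],[0,0,-1.]]);e=np.array([595,-72.9,311.1])
def wp(p):
    q=np.linalg.inv(M)@np.r_[m.T@(p-e),1];return np.array([c['fx']*q[0]/q[2]+c['cx'],c['fy']*q[1]/q[2]+c['cy']])/.64
for a in(.5,.55,.6,.65):print(a,[wp(place((570.5,y,0,),hp(a,140))).round(1).tolist() for y in(-76,-72)])
print('bar',[wp(place((570.5,-72,0),hp(1.75,y))).round(1) for y in(75,0)])
E
```

```text
time_s: 15.0
eef_pos: [595.3, -71.8, 244.8]
tcp_rot: [0.0, 0.707, 0.707, 0.0]
force: [-0.1, 0.2, 0.3]
finger_gap: 39.9
finger_force: 0.0
time_s: 15.67
eef_pos: [593.9, -71.8, 244.5]
tcp_rot: [-0.001, 0.707, 0.707, -0.001]
force: [-8.1, 0.2, 4.0]
finger_gap: 9.3
finger_force: 15.0
0.5 [[145.4, 70.8], [144.3, 63.3]]
0.55 [[145.6, 68.5], [144.4, 60.8]]
0.6 [[146.5, 66.2], [145.3, 58.3]]
0.65 [[148.2, 63.9], [147.0, 55.8]]
bar [array([393.8, 181.2]), array([393.8, 328. ])]
```

```bash
python3 - <<'E'
import numpy as np
a=1.75-np.r_[0,np.cumsum([.02,.04]+[.06]*18+[.04,.02])]
y=-14*np.cos(a);z=-14*np.sin(a)
r=np.c_[np.diff(np.round(y,2)),np.diff(np.round(z,2))].round(2)
print(a[[12,-1]]);print(','.join(f'[0,{p},{q},0]' for p,q in r.tolist()))
E
```

```text
[1.09 0.55]
[0,-0.28,-0.04,0],[0,-0.56,-0.08,0],[0,-0.83,-0.08,0],[0,-0.84,-0.02,0],[0,-0.84,0.03,0],[0,-0.84,0.07,0],[0,-0.83,0.13,0],[0,-0.82,0.17,0],[0,-0.81,0.23,0],[0,-0.79,0.27,0],[0,-0.78,0.32,0],[0,-0.75,0.37,0],[0,-0.74,0.41,0],[0,-0.7,0.45,0],[0,-0.68,0.5,0],[0,-0.65,0.53,0],[0,-0.61,0.58,0],[0,-0.58,0.6,0],[0,-0.54,0.65,0],[0,-0.51,0.67,0],[0,-0.31,0.47,0],[0,-0.15,0.23,0]
```

```bash
python3 -m crank '[[[0,-0.28,-0.04,0],[0,-0.56,-0.08,0],[0,-0.83,-0.08,0],[0,-0.84,-0.02,0],[0,-0.84,0.03,0],[0,-0.84,0.07,0],[0,0,0,0]]]'
python3 -m crank '[[[0,-0.83,0.13,0],[0,-0.82,0.17,0],[0,-0.81,0.23,0],[0,-0.79,0.27,0],[0,-0.78,0.32,0],[0,-0.75,0.37,0],[0,0,0,0],[0,0,0,0]]]'
```

```text
time_s: 16.25
eef_pos: [551.7, -71.5, 245.9]
tcp_rot: [-0.0, 0.707, 0.707, 0.0]
force: [0.2, 0.8, 0.6]
finger_gap: 9.3
finger_force: 15.0
time_s: 16.92
eef_pos: [504.7, -71.5, 230.5]
tcp_rot: [-0.0, 0.707, 0.707, -0.0]
force: [-0.6, 3.4, 1.3]
finger_gap: 9.2
finger_force: 15.0
```

```bash
python3 -m crank '[[[0,-0.74,0.41,0],[0,-0.7,0.45,0],[0,-0.68,0.5,0],[0,-0.65,0.53,0],[0,-0.61,0.58,0],[0,-0.58,0.6,0],[0,-0.54,0.65,0],[0,-0.51,0.67,0],[0,0,0,0],[0,0,0,0]]]'
python3 - <<'E'
from h import *
import cv2
to((455.7,-72,180),0,20)
a=optics.capture('top')[195:245,205:255,::-1];b=optics.capture('scene')[140:190,190:240,::-1];w=optics.capture('wrist')[:,:,::-1]
cv2.imwrite('pics/c6.png',np.vstack([np.hstack([cv2.resize(a,None,fx=8,fy=8,interpolation=cv2.INTER_CUBIC),cv2.resize(b,None,fx=8,fy=8,interpolation=cv2.INTER_CUBIC)]),cv2.resize(w[:100],(800,156))]))
E
```

```text
time_s: 17.75
eef_pos: [454.8, -71.8, 186.5]
tcp_rot: [-0.0, 0.707, 0.707, -0.0]
force: [-2.4, 3.8, 0.5]
finger_gap: 9.4
finger_force: 15.0
t 17.75 pos [454.8 -71.8 186.5] F [-2.36  3.82  0.45] gap 9.4 gf 15.017895000055432
shift cm [-0.02  0.09  0.65] turn -0.0 min rows 0.15785789585360768 /row [-0.001  0.004  0.033]
```

View pics/c6.png

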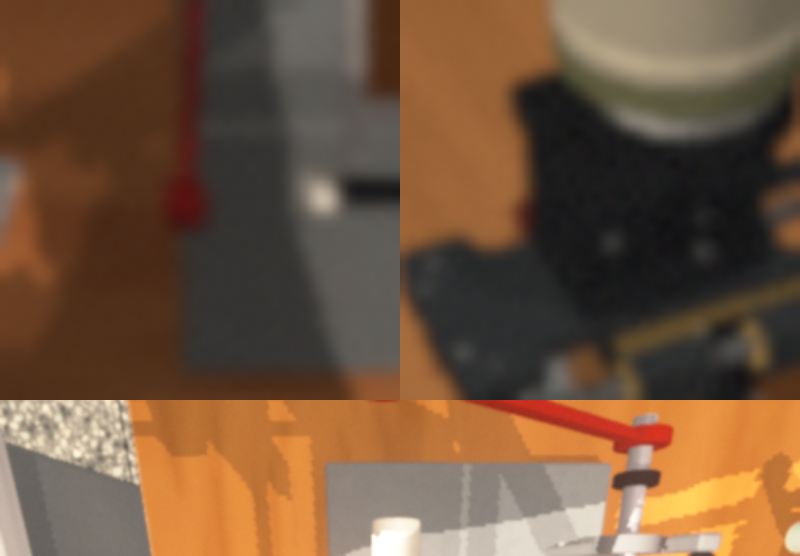

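Top crop: the tip is at (188,201) and the white cap at (321,196), so they are nearly level already. The scene view is blocked by the gripper. I'll refine the mark angle with a joint fit over all views, allowing small pixel offsets per view.

```bash
python3 - <<'E'
from h import *
c=optics.calibration('wrist');M=np.linalg.inv(np.array(c['mount']))
def wp(m,e,p):
    q=M@np.r_[m.T@(p-e),1];return np.array([c['fx']*q[0]/q[2]+c['cx'],c['fy']*q[1]/q[2]+c['cy']])
W={'w5':(np.array([[0,1,0],[1,0,0],[0,0,-1.]]),np.array([595,-72.9,311.1])),'w2':(np.array([[-1,0,0],[0,1,0],[0,0,-1.]]),np.array([467.7,-76.7,320.1]))}
P=lambda n,p: wp(*W[n],p) if n in W else proj(n,p)
U=lambda n,u: np.array(u)*.64 if n in W else px(n,u)
fix=[('top',(398,412),(-165,155,12)),('top',(767,412),(-165,-100,12)),('top',(556,226),(-41,44,20)),('top',(690,226),(-41,-44,20)),('top',(690,403),(-159,-44,20)),('top',(556,405),(-159,44,20)),
('scene',(118,340),(-165,155,12)),('scene',(255,578),(-165,-100,12)),('scene',(503,478),(40,-100,12)),('scene',(180,425),(-159,44,20)),('scene',(230,512),(-159,-44,20)),('scene',(378,452),(-41,-44,20)),('scene',(322,376),(-41,44,20)),
('w2',(357,191),(-159,44-88,20)),('w2',(442,191),(-159,44,20)),('w2',(308,186),(-165,-100,12)),('w2',(545,186),(-165,155,12)),
('w5',(206,90),(-165,155,12)),('w5',(409,91),(40,155,12)),('w5',(232,331),(-165,-100,12)),
('w5',(362,84),(0,140,125)),('top',(404,147),(0,140,125)),('scene',(313,174),(0,140,125))]
tip=[('top',(400,317)),('scene',(162,141)),('w2',(609,268)),('w5',(145,60))]
V=['top','scene','w2','w5']
def f(s,use=V,sg=1.):
    off=dict(zip(V,s[4:12].reshape(4,2)))
    r=[P(n,place(s,l))+off[n]-U(n,u) for n,u,l in fix]+[P(n,place(s,hp(s[3],140)))+off[n]-U(n,u) for n,u in tip if n in use]
    return np.concatenate(r+[s[4:12]/sg,[(s[0]-570.5)/1.]])
for use in(V,['top'],['scene'],['w2'],['w5'],['top','scene'],['w2','w5']):
    o=least_squares(lambda s:f(s,use,1.5),np.r_[570,-74,0,.57,np.zeros(8)],loss='soft_l1')
    cov=np.linalg.inv(o.jac.T@o.jac);print(use,o.x[:4].round(3),'sd',cov[3,3]**.5)
    if use is V:print(o.x[4:].round(2));print(o.fun[:54].reshape(-1,2).round(1)[-8:].tolist())
    if use is V:x=o.x
p=P('top',place(x,hp(.607,81)))+x[4:6]
for a in(.55,.58,.607,.64):print(a,(P('top',place(x,hp(a,140)))+x[4:6]-p)*8)
E
```

```text
['top', 'scene', 'w2', 'w5'] [ 5.70362e+02 -7.14530e+01  1.00000e-03  5.65000e-01] sd 0.012011589798343573
[ 0.87  0.17  0.94  1.05  0.82 -1.03  0.68  0.59]
[[0.1, 0.2], [-0.3, 0.5], [0.5, -0.1], [0.5, 0.7], [-0.2, -0.5], [0.8, 1.2], [-0.6, 0.3], [0.1, 0.1]]
['top'] [ 5.70505e+02 -7.21530e+01 -0.00000e+00  5.43000e-01] sd 0.037548072570342955
['scene'] [570.492 -72.141   0.      0.585] sd 0.03301195558779416
['w2'] [ 5.70411e+02 -7.15090e+01  0.00000e+00  5.64000e-01] sd 0.012879226805813446
['w5'] [570.428 -71.896   0.      0.571] sd 0.04454007783213912
['top', 'scene'] [ 5.70476e+02 -7.21660e+01  0.00000e+00  5.65000e-01] sd 0.030928975748486572
['w2', 'w5'] [ 5.70384e+02 -7.14270e+01  1.00000e-03  5.65000e-01] sd 0.012743861740290739
0.55 [-160.87718506   16.2484072 ]
0.58 [-161.55630304    8.996697  ]
0.607 [-162.15962779    2.21556628]
0.64 [-162.88601825   -6.3931074 ]
```

```bash
python3 -m crank '[[[0,-0.1,0.15,0],[0,-0.1,0.14,0],[0,0,0,0],[0,0,0,0],[0,0,0,0]]]'
python3 - <<'E'
from h import *
import cv2
to((455.7,-72,180),0)
A=np.mean([optics.capture('top').astype(float) for _ in range(4)],0)[195:245,205:255]
print(A[18:33,18:28,0].astype(int)-A[18:33,18:28,1].astype(int));print(A[18:33,35:46].min(2).astype(int))
E
```

```text
time_s: 18.32
eef_pos: [453.3, -71.8, 184.2]
tcp_rot: [-0.0, 0.707, 0.707, -0.0]
force: [-4.8, 3.1, 2.1]
finger_gap: 9.3
finger_force: 15.0
t 18.3167 pos [453.3 -71.8 184.2] F [-4.8   3.14  2.07] gap 9.3 gf 14.990672233980149
shift cm [-0.02  0.24  0.42] turn 0.0 min rows 0.11718116716130182 /row [-0.024  0.242  0.424]
[[36 37 37 38 46 52 37 14  4  1]
 [35 36 35 38 47 50 35 14  3  1]
 [34 34 34 37 48 49 31 12  2  1]
 [33 33 35 40 50 51 33 13  3  1]
 [33 35 38 45 55 55 39 20  7  2]
 [34 36 43 54 61 62 50 30 11  4]
 [33 36 47 59 67 67 58 38 16  4]
 [32 37 47 59 66 68 60 41 18  5]
 [32 35 44 55 62 63 57 38 16  4]
 [31 33 40 46 50 50 44 29 13  3]
 [32 32 34 36 34 31 26 17  8  2]
 [31 31 31 30 23 15 10  7  3  2]
 [31 31 31 27 19  9  5  2  2  1]
 [31 32 31 27 18  8  3  2  1  2]
 [31 31 30 27 19  9  3  2  2  1]]
[[ 56  70  80  83  84  85  84  83  81  82  84]
 [ 56  69  79  83  83  83  83  82  81  80  83]
 [ 56  69  80  84  84  84  83  82  79  80  82]
 [ 57  71  83  89  89  86  84  78  76  75  77]
 [ 57  72  88  98 101  97  86  73  63  61  61]
 [ 57  73  92 109 122 119 100  69  46  39  38]
 [ 56  72  93 118 142 148 122  78  41  28  26]
 [ 56  69  89 118 152 164 141  94  54  39  38]
 [ 53  63  80 108 142 157 141 104  73  61  61]
 [ 51  58  73  93 114 124 116  98  84  79  79]
 [ 51  57  71  83  92  95  93  89  86  85  86]
 [ 51  57  70  81  85  86  86  87  87  87  87]
 [ 50  56  67  78  84  86  86  87  86  87  88]
 [ 50  53  62  75  83  86  86  85  87  87  87]
 [ 50  51  59  72  81  85  86  87  87  88  88]]
```

```bash
python3 -m crank '[[[0,-0.1,0.08,0],[0,-0.1,0.08,0],[0,0,0,0],[0,0,0,0],[0,0,0,0],[0,0,0,0]]]' 0 25
python3 - <<'E'
from h import *
import cv2
s=robot.read_state();x,_,z=s['eef_pos'];print(np.arctan2(z+18.3-125,570.4-x),np.hypot(z+18.3-125,570.4-x),s['force'])
a=optics.capture('top')[155:255,145:311,::-1];w=optics.capture('wrist')[:,:,::-1]
cv2.imwrite('pics/c8.png',np.vstack([cv2.resize(a,(500,300),interpolation=cv2.INTER_CUBIC),cv2.resize(w,(500,290))]))
E
```

```text
time_s: 19.02
eef_pos: [452.1, -71.8, 182.6]
tcp_rot: [0.001, 0.707, 0.707, 0.001]
force: [4.2, 3.8, -2.6]
finger_gap: 9.0
finger_force: 24.9
0.5705246290135056 140.53864387199783 [ 4.1857447   3.79114188 -2.56025699]
```

View pics/c8.png

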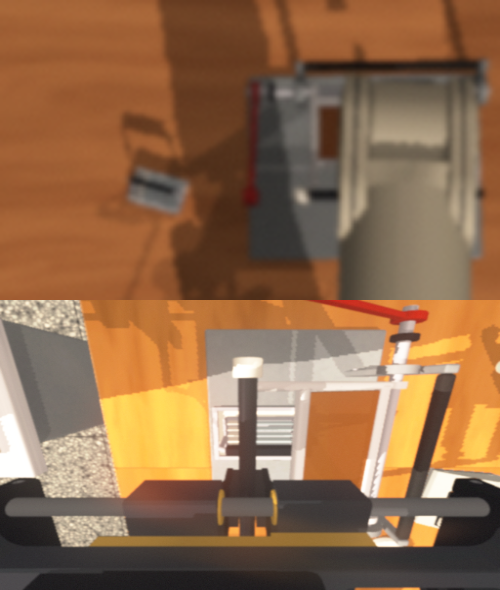

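The shield is held at about 0.57 rad, level with the mark, and the rack is seated below it. The forces are small, so I'll hand the job in.

```bash
python3 -c "
from cell import order
print(order.finish_job())"
```

```text
the job is handed in; nothing more can be done
None
```

I set the rack down in the pocket and released it, then swung the shield forward and handed the job in still gripping it at about 0.57 rad; the red arm measured 0.565 ± 0.012 rad, though a rougher top-view check allowed 0.55 to 0.58.

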